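Lock the dispenser's lid ring and hold its spring gate open at the portion clip

TASK

The topping dispenser has just been washed and put together again. First lock its lid: turn the black closing ring on top of the hopper clockwise until its lever stands at the red mark. Only then pull the spring-loaded portion slide out by its black grip until the red line on the slide is level with the red portion clip on the guide rail, and keep it there: finish while still holding the slide at the clip, so that I can brush out the open chute from below. Do not shift the clip, the little tray under the chute, or the timer and the red ladle beside the dispenser.

Things in the scene. Friction and masses are not known exactly. Their poses are not given: they have to be found in the camera images.
- dispenser: Free-standing topping dispenser, immovable: steel foot plate 170 x 140 mm, column at the back, white head at 112 to 136 mm height, clear round hopper 96 mm in diameter above it up to a white neck flange of 100 mm diameter whose top is at 264 mm. Origin at worktop level under the hopper's vertical axis; its -x axis is the front, the way the slide is pulled out; z up.
- lid_ring (a joint): Angle in rad of the captive black ribbed closing ring round the lid, on the hopper's axis (stays on; only turns, about the vertical). Grows clockwise seen from above; 0 is fully open, 1.05 has the lever at the red mark (locked; 0.12 either side counts), a stop follows at 1.15. Starts between 0 and 0.35, stays where it is left, moderate friction (0.12 N m).
- ring_grip (a point): On the closing ring's axis, at the height to grip it, 292 mm above the worktop. The ring is 58 mm in diameter and stands from 274 to 302 mm; the white lid inside it is fixed and rises to 309 mm at its middle. It can be gripped across its diameter from above, with the fingers to either side of the lever's direction; the fingertips must stay above 267 mm (neck flange and its marks), clear of the lever.
- ring_lever (a point): Top of the outer part of the ring's short lever (11 mm wide, red line on top), 40 mm from the ring's axis, 285 mm above the worktop: the lever points from the axis through this point and ends at 54 mm from the axis.
- locked_mark (a point): Red mark on the neck flange, 42.5 mm from the ring's axis towards the dispenser's front: the lever stands over it when locked. (A grey mark 1.05 rad counterclockwise from it is the open position.)
- portion_slide: Steel gate plate 60 mm wide, 5 mm thick, in guide rails, spring-returned: it slides 58 mm at most out of the dispenser along the dispenser's -x axis and snaps back in when let go. The pull takes about 4 N at first, 10 N at 45 mm. Origin on the top of the plate under the middle of the grip, 110 mm above the worktop; axes as the dispenser's.
- slide_grip (a point): Centre of the black upright pull grip at the front end of the slide, 137 mm above the worktop: 14 mm thick along the pull, 36 mm wide across it, from 115 to 159 mm height; the plate's top is at 110 mm. When shut it lies 155 mm in front of the hopper's axis (107 mm in front of the hopper's wall). Free on both sides and in front; the guide rails end 23 mm behind it (tops at 114 mm).
- slide_line (a point): Middle of the red line across the slide's upper face, 80 mm behind the grip's centre, 110 mm above the worktop.
- clip_line (a point): Pointed tip of the red portion clip on the right-hand guide rail (seen from the front), 26 mm to the dispenser's -y side of the slide's middle line, 117 mm above the worktop; the clip is 12 mm long and rises to 121 mm. It is set anew each time, so that the slide must come out 24 to 44 mm; axes as the dispenser's. The slide is at the clip when slide_line and clip_line agree along the dispenser's x axis.
- crumb_tray: Small bamboo tray 70 x 140 mm, 12 mm high, for the crumbs, lying on the foot plate under the chute; origin at the middle of its underside. Leave alone.
- kitchen_timer: Round red and white kitchen timer, 58 mm wide, 46 mm high, on the worktop to the right of the dispenser; origin at the middle of its underside. Leave alone.
- red_ladle: Red serving spoon 185 mm long, 15 mm high, lying to the left of the dispenser; origin at the middle of its underside. Leave alone.

How it is judged:
By the outcome, as a careful person would: the job done as asked, in the order asked, and still so for the second after the job is handed in, while the arm keeps its last pose, push and grip.
It also fails if it takes over 51 s, if anything falls off the work surface, if the arm or the gripper's body presses on something with over 40 N, if the wrist force passes 120 N, or if a joint passes its speed limit or range.

ROBOT

A 6-joint arm with a two-finger parallel gripper is mounted at the origin on a cart in front of the work surface, level with it; the furniture and walls round the work are solid. World frame = base frame: x ahead of the robot, y to its left, z up, the work surface at z = 0. Lengths are in m, angles in rad, forces in N, time in s.
With the tool pointing down it reaches from about 0.425 to 0.925 m from the base axis. Payload 12.5 kg.
Tool frame: the origin (TCP) lies at the very end of the fingers, on their centre line; the grasp point (between the pads) lies 19 mm behind it (robot.pinch_z is the z of the grasp point in the tool frame, in m); z points along the fingers, y is the line along which they close (so a half turn about z gives the same grasp; the last joint's range is limited). The gripper opens to 85 mm and grips with 20 to 120 N. Pads are 22 mm wide; open, the fingers measure 114 mm over their backs; the gripper's body (76 mm by 85 mm) begins 54 mm behind the grasp point. The pads swing forward as they close: fully open they stand 13 mm farther back than shut.
Start: joints at [-1.355, 0.491, 1.559, -0, 1.092, -0.106], TCP at [0.198, -0.593, 0.231] pointing down, gripper open.
Joint ranges: [-3.1, 3.1], [-0.84, 2.19], [0.05, 2.79], [-1.13, 4.28], [0.06, 2.93], [-2.69, 2.69]. Speed limits (rad/s): [2.22, 2.22, 2.79, 3.14, 3.14, 3.14].

INTERFACE

Orientations are given as a 3x3 rotation matrix whose columns are the frame's x, y, z axes.
In Python, from workcell import robot gives the robot as it stands.
- The arm moves only by the tool step_arm, never from a script. Its argument "deltas" is one flat list of numbers, 6 for each row, row after row: the shift along the world's x, y, z in cm, then the turn, a rotation vector about the world's x, y, z in degrees. In form: [dx, dy, dz, rx, ry, rz, dx, dy, dz, rx, ry, rz, ...]. A call has exactly 10 rows; each row shifts and turns the commanded pose from where the row before left it; what a row does not reach is not made up. A row lasts 1/12 s, in which the tool goes at most 41.7 mm and 7.16 degrees, less where a joint would pass 70% of its speed; a pose out of reach is approached as far as the arm can. A call is refused whole if a number of a shift passes 4.17 or a number of a turn 7.16, either way. A call with a gripper value outside its range is refused whole. "claw" is the closure in counts, from 0 (fully open) to 255 (shut), set as the call begins (left out, the last holds). The fingers move at their own pace and stop on an object; "newtons" is the grip in N (left out, the last holds). Time passes only in rows, so rows that do not move let the fingers close, or fill a call up. It gives the time, the measured TCP pose, the force, the opening and the grip force at its end, in the units of the state.
- robot.get_obs(): the state, without advancing time (a new reading comes with each control period).
- robot.get_image(name): name is "scene" or "top" or "wrist"; returns the picture (480x640x3 uint8, red, green, blue); there is no depth.
- robot.get_calibration(name): a dict with "camera_matrix" (3x3 intrinsics, pixels), "rvec" (rotation vector, rad) and "tvec" (3), from world to camera coordinates, as OpenCV has them. Camera axes: x right, y down, z forward; pixel columns grow to the right and rows downward; lengths in m; the calibration is good to about 2 mm. A picture is of the moment at which its call begins: read the wrist's pose just before it. get_calibration takes no time and is no camera call; for the wrist camera it gives the pose at the moment of the call.
- robot.sign_off(): hands the job in; it is judged then, once.
The state is a dict: "clock": time; "joint_positions": joint angles; "qvel": joint speeds; "effort": joint torques, N m; "tool_pos": TCP position; "eef_rot": TCP orientation; "force": force on the tool from outside, world axes, zero at the start; "moment": the same for the moment, N m; "finger_gap": opening from 0.0 (shut) to 1.0 (fully open); "grip_force": force on a finger pad.
Only numpy, scipy, OpenCV 4.12 (cv2) and the standard library are available. Lean on these libraries where they do the work, as an engineer would, in place of code of your own. Each camera call takes 0.05 s, during which the arm holds its last target. There are 200 camera calls.

## Working session

There is one attempt and no reset: what is moved stays moved. The work goes in short steps, Python scripts to look and compute and a tool call to move; the robot and the scene stay as the last step left them, time stands still between calls to the robot, and variables do not carry over. Pictures are saved under pics/ and viewed, at most 10 in all, crops included, and the job is handed in when it is done.

Besides the shell and the picture viewer there is one more tool, called after ">>>" as a command line: name --argument value ..., lists and objects as JSON in quotes. step_arm: Moves the arm, as the interface text tells. Its arguments: {"type":"object","properties":{"deltas":{"type":"array"},"claw":{"type":"number"},"newtons":{"type":"number"}},"required":["deltas"]}

```bash
mkdir -p pics; python3 - <<'E'
from workcell import robot
import cv2,numpy as np
for n in("scene","top"):
    im=robot.get_image(n); cv2.imwrite(f"pics/{n}0.png",im[:,:,::-1])
    c=robot.get_calibration(n); R=cv2.Rodrigues(np.array(c["rvec"],float))[0]; print(n,np.round(c["camera_matrix"],1).tolist(),np.round(-R.T@np.array(c["tvec"]).ravel(),3),np.round(R[2],3))
o=robot.get_obs();print(o, robot.pinch_z)
E
```

```text
scene [[487.6, 0.0, 322.0], [0.0, 487.6, 236.5], [0.0, 0.0, 1.0]] [0.03  0.434 0.707] [ 0.682 -0.407 -0.607]
top [[484.5, 0.0, 321.3], [0.0, 484.5, 244.7], [0.0, 0.0, 1.0]] [0.422 0.079 1.014] [ 0.183  0.011 -0.983]
{'clock': 0.1, 'joint_positions': array([-1.35465235e+00,  4.91504096e-01,  1.55941206e+00, -1.60716102e-05,
        1.09170547e+00, -1.05614957e-01]), 'qvel': array([-0.00124143, -0.00113457, -0.0004229 , -0.00098285, -0.00096712,
        0.00119202]), 'effort': array([ 2.48792501e-03, -6.19448733e+01, -2.62024301e+01, -1.09987664e-04,
        2.89926385e-03,  7.04507940e-06]), 'tool_pos': array([ 0.19761098, -0.59271487,  0.23077508]), 'eef_rot': array([[ 9.48678314e-01,  3.16242630e-01, -2.34607650e-04],
       [ 3.16242703e-01, -9.48677790e-01,  1.00196593e-03],
       [ 9.42972732e-05, -1.02473630e-03, -9.99999471e-01]]), 'force': array([-0.02463851,  0.01333231,  0.56399024]), 'moment': array([-0.03144584, -0.00150449, -0.07108763]), 'grip_force': 0.0, 'finger_gap': 1.001535873861911} -0.0187
```

View pics/scene0.png

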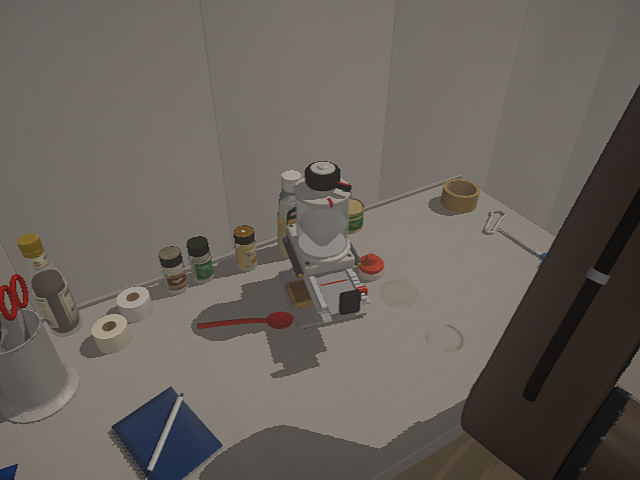

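View pics/top0.png

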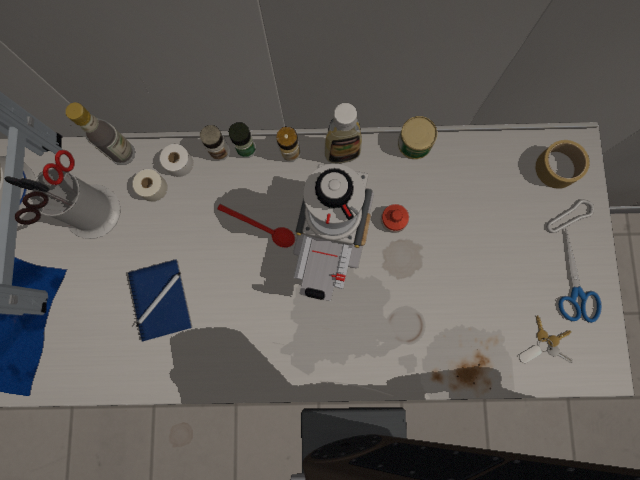

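The scene shows the dispenser in the middle of the worktop. In the top view the ring is at about (334,188), the lever at (349,212), the red mark at (327,218), the slide line at (325,253), the clip at (339,276) and the grip at (315,294). Next I'll measure the blobs.

```bash
cat > h.py <<'E'
import cv2,numpy as np
from workcell import robot
def cal(n):
    c=robot.get_calibration(n); return np.array(c["camera_matrix"],float),np.array(c["rvec"],float),np.array(c["tvec"],float).ravel()
def onz(c,uv,z):
    K,r,t=c; R=cv2.Rodrigues(r)[0]; C=-R.T@t; d=R.T@np.linalg.inv(K)@np.array([uv[0],uv[1],1.]); return C+d*(z-C[2])/d[2]
def proj(c,P):
    return cv2.projectPoints(np.array(P,float).reshape(-1,3),c[1],c[2],c[0],None)[0].reshape(-1,2)
def blobs(m,amin=4):
    n,l,s,ce=cv2.connectedComponentsWithStats(m.astype(np.uint8))
    return [(int(s[i,4]),np.round(ce[i],1).tolist(),s[i,:4].tolist()) for i in range(1,n) if s[i,4]>=amin],l
def red(im):
    a=im.astype(int); return (a[...,0]>90)&(a[...,0]>1.8*a[...,1])&(a[...,0]>1.8*a[...,2])
def black(im): return im.max(2)<45
E
python3 - <<'E'
from h import *
for n,(x0,y0,x1,y1) in {"top":(285,160,375,310),"scene":(270,150,380,330)}.items():
    im=cv2.imread(f"pics/{n}0.png")[:,:,::-1]
    for nm,f in(("red",red),("black",black)):
        m=f(im); k=np.zeros_like(m);k[y0:y1,x0:x1]=m[y0:y1,x0:x1]
        print(n,nm,*blobs(k)[0],sep="\n ")
im=cv2.imread("pics/top0.png")[160:310,280:380]; a=cv2.resize(im,None,fx=4,fy=4,interpolation=cv2.INTER_CUBIC)
im=cv2.imread("pics/scene0.png")[155:330,275:375]; b=cv2.resize(im,(343,600),interpolation=cv2.INTER_CUBIC)
cv2.imwrite("pics/crop0.png",np.hstack([a,b]))
E
```

```text
top
 red
 (32, [346.5, 209.8], [343, 205, 8, 11])
 (25, [327.6, 218.1], [326, 214, 4, 9])
 (31, [324.3, 253.1], [312, 251, 25, 6])
 (59, [338.9, 276.6], [331, 273, 14, 8])
top
 black
 (31, [337.4, 160.4], [329, 160, 19, 2])
 (600, [334.1, 192.7], [315, 169, 38, 51])
 (5, [365.6, 191.2], [365, 190, 2, 3])
 (157, [300.8, 219.0], [296, 201, 9, 32])
 (4, [362.0, 208.5], [362, 207, 1, 4])
 (25, [355.9, 236.0], [354, 227, 5, 18])
 (6, [307.0, 228.5], [306, 228, 3, 2])
 (155, [314.1, 293.3], [305, 288, 19, 12])
scene
 red
 (19, [342.7, 183.2], [337, 181, 12, 5])
 (26, [330.3, 202.0], [328, 198, 5, 9])
 (333, [370.2, 263.9], [360, 254, 20, 20])
 (37, [333.6, 281.9], [321, 279, 26, 7])
 (44, [362.3, 289.0], [357, 286, 11, 8])
 (244, [280.4, 318.0], [270, 312, 23, 14])
 (4, [274.5, 327.0], [273, 327, 4, 1])
 (4, [282.5, 327.0], [281, 327, 4, 1])
scene
 black
 (622, [324.2, 180.6], [305, 164, 46, 28])
 (36, [290.2, 213.7], [287, 208, 8, 12])
 (196, [347.3, 302.7], [339, 290, 21, 25])
 (4, [350.8, 307.5], [350, 307, 3, 2])
```

View pics/crop0.png

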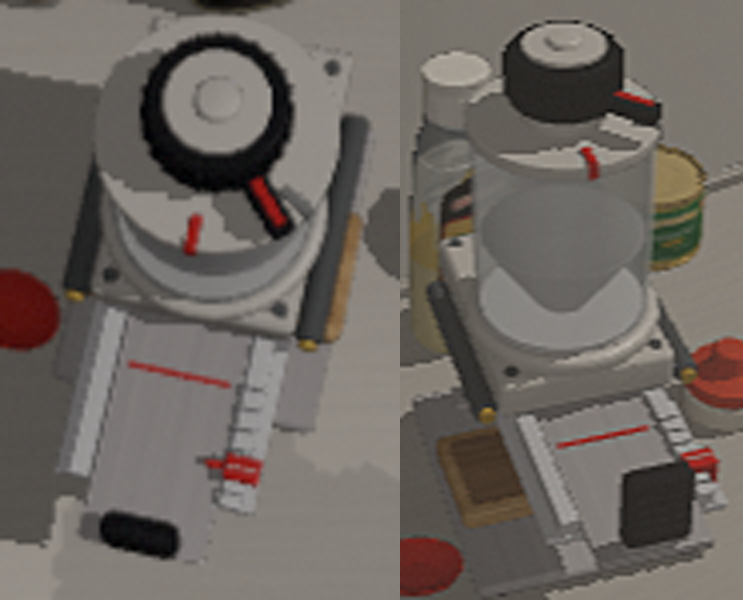

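The crop (4x top view, offset 280,160) shows the lid knob at (219,100), the lever at (268,205), the red mark at (192,233), the line from (128,364) to (230,385), the clip tip at (205,463) and the grip at (140,534).

```bash
python3 - <<'E'
from h import *
T=cal("top");S=cal("scene")
f=lambda u,v:(280+(u+.5)/4-.5,160+(v+.5)/4-.5)
g=lambda u,v:(275+(u-400)/3.43,155+v/3.43)
for n,p,z in [("knob",f(219,98),.309),("lever",(346.5,209.8),.285),("mark",(327.6,218.1),.2645),("lineL",f(128,364),.11),("lineR",f(230,385),.11),("lineMid",(324.3,253.1),.11),("cliptip",f(203,463),.117),("gripTop",f(140,529),.159)]:
    print("T",n,np.round(onz(T,p,z),4))
for n,p,z in [("knob",g(566,40),.309),("lever",(342.7,183.2),.285),("mark",(330.3,202),.2645),("lineMid",(333.6,281.9),.11),("lineL",g(557,446),.11),("lineR",g(648,428),.11)]:
    print("S",n,np.round(onz(S,p,z),4))
E
```

```text
T knob [0.6459 0.0655 0.309 ]
T lever [0.6117 0.0472 0.285 ]
T mark [0.6041 0.0767 0.2645]
T lineL [0.5791 0.1078 0.11  ]
T lineR [0.568  0.0598 0.11  ]
T lineMid [0.5738 0.0839 0.11  ]
T cliptip [0.5304 0.0734 0.117 ]
T gripTop [0.4966 0.102  0.159 ]
S knob [0.6405 0.0681 0.309 ]
S lever [0.6132 0.0467 0.285 ]
S mark [0.6015 0.0776 0.2645]
S lineMid [0.5751 0.0838 0.11  ]
S lineL [0.5797 0.1079 0.11  ]
S lineR [0.5675 0.0595 0.11  ]
```

>>> step_arm --deltas '[1.5,2.2,1.7,0,0,0,1.5,2.2,1.7,0,0,0,1.5,2.2,1.7,0,0,0,1.5,2.2,1.7,0,0,0,1.5,2.2,1.7,0,0,0,1.5,2.2,1.7,0,0,0,1.5,2.2,1.7,0,0,0,1.5,2.2,1.7,0,0,0,1.5,2.2,1.7,0,0,0,1.5,2.2,1.7,0,0,0]' --claw 0 --newtons 50

```text
clock: 0.93
tool_pos: [0.3481, -0.3716, 0.402]
eef_rot: [[0.949, 0.316, -0.0], [0.316, -0.949, 0.0], [-0.0, -0.0, -1.0]]
force: [0.5, 0.4, 0.2]
finger_gap: 1.0
grip_force: 0.0
```

>>> step_arm --deltas '[1.5,2.2,0,0,0,0,1.5,2.2,0,0,0,0,1.5,2.2,0,0,0,0,1.5,2.2,0,0,0,0,1.5,2.2,0,0,0,0,1.5,2.2,0,0,0,0,1.5,2.2,0,0,0,0,1.5,2.2,0,0,0,0,1.5,2.2,0,0,0,0,1.5,2.2,0,0,0,0]'

```text
clock: 1.77
tool_pos: [0.4982, -0.1517, 0.4011]
eef_rot: [[0.949, 0.316, -0.0], [0.316, -0.949, 0.0], [-0.0, -0.0, -1.0]]
force: [0.5, -0.4, -0.3]
finger_gap: 1.0
grip_force: 0.0
```

>>> step_arm --deltas '[1.8,2.6,0,0,0,1.5,1.8,2.6,0,0,0,1.5,1.8,2.6,0,0,0,1.5,1.8,2.6,0,0,0,1.5,1.8,2.6,0,0,0,1.5,1.8,2.6,0,0,0,1.5,1.8,2.6,0,0,0,1.5,1.4,2.2,0,0,0,1.5,0.8,1.6,0,0,0,0.6,0,0,0,0,0,0]'

```text
clock: 2.6
tool_pos: [0.6466, 0.0699, 0.4]
eef_rot: [[0.855, 0.518, -0.002], [0.518, -0.855, 0.001], [-0.001, -0.001, -1.0]]
force: [0.5, -0.5, 0.7]
finger_gap: 1.0
grip_force: 0.0
```

```bash
python3 - <<'E'
from h import *
o=robot.get_obs();c=cal("wrist");im=robot.get_image("wrist");cv2.imwrite("pics/w1.png",im[:,:,::-1])
np.savez("w1.npz",K=c[0],r=c[1],t=c[2]);print(o["tool_pos"],o["eef_rot"][:,1],o["clock"],o["joint_positions"])
R=cv2.Rodrigues(c[1])[0];print(-R.T@c[2],R[2])
E
```

```text
[0.64661349 0.0698941  0.40002203] [ 0.51844458 -0.85511033 -0.00124254] 2.6 [5.97199099e-03 4.23753307e-01 1.22844625e+00 5.16167824e-04
 1.49095347e+00 1.03169463e+00]
[0.71910126 0.11230563 0.54221806] [-0.27897432 -0.16842027 -0.94541417]
```

View pics/w1.png

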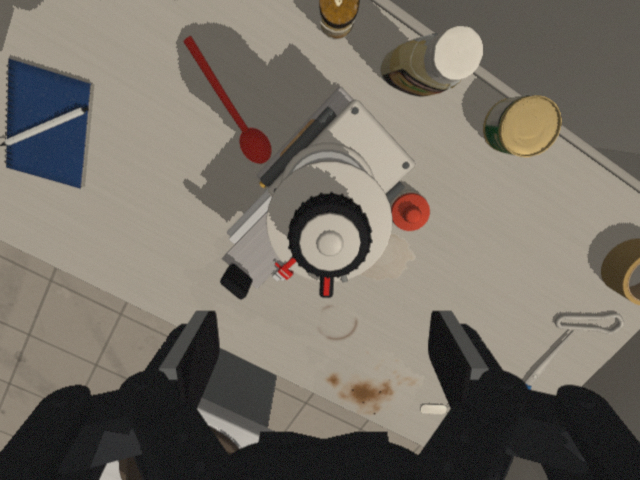

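The wrist view shows the knob at (329,243), the lever's red line at about (326,286) pointing midway between the fingers, the slide grip at (236,281), and the mark and clip in red at about (286,268).

```bash
python3 - <<'E'
from h import *
d=np.load("w1.npz");c=(d["K"],d["r"],d["t"]);im=cv2.imread("pics/w1.png")[:,:,::-1]
m=red(im);k=np.zeros_like(m);k[180:310,220:380]=m[180:310,220:380];print(*blobs(k)[0],sep="\n")
m=im.max(2)<60;k=np.zeros_like(m);k[180:300,275:385]=m[180:300,275:385]
n,l,s,ce=cv2.connectedComponentsWithStats(k.astype(np.uint8));i=1+s[1:,4].argmax()
cs=cv2.findContours((l==i).astype(np.uint8),cv2.RETR_EXTERNAL,cv2.CHAIN_APPROX_NONE)[0][0].reshape(-1,2)
print(s[i]); 
g=cv2.cvtColor(im,cv2.COLOR_RGB2GRAY)
lid=((g>110)&(np.hypot(*np.meshgrid(np.arange(640)-329,np.arange(480)-240))<31))
q=np.argwhere(lid);print("lid",q.mean(0)[::-1],len(q))
print("lidctr",onz(c,q.mean(0)[::-1],.304),"knob",onz(c,(329.5,243),.309))
top=cs[cs[:,1]<262].astype(np.float32);e=cv2.fitEllipse(top);print(e,onz(c,e[0],.295))
A=onz(c,(326,286),.285);print("lever",A)
m=im.max(2)<60;k=np.zeros_like(m);k[255:305,215:258]=m[255:305,215:258];print(blobs(k)[0])
E
```

```text
(197, [285.8, 268.2], [275, 258, 21, 22])
(111, [326.2, 286.2], [323, 277, 7, 19])
[ 288  192   83  105 2682]
lid [329.68157895 241.87255639] 2660
lidctr [0.64800068 0.06426269 0.304     ] knob [0.64874638 0.06495474 0.309     ]
((329.0474853515625, 235.6352081298828), (81.21220397949219, 84.5971450805664), 174.01451110839844) [0.64906323 0.06527737 0.295     ]
lever [0.61011661 0.04395015 0.285     ]
[(663, [236.1, 280.8], [221, 264, 31, 35])]
```

>>> step_arm --deltas '[0.05,-0.15,-1.0,0,0,-0.5,0.05,-0.15,-1.5,0,0,-0.5,0.05,-0.15,-1.5,0,0,-0.5,0,0,-1.5,0,0,0,0,0,-1.5,0,0,0,0,0,-1.5,0,0,0,0,0,-1.5,0,0,0,0,0,-1.5,0,0,0,0,0,-1.0,0,0,0,0,0,0,0,0,0]'

```text
clock: 3.48
tool_pos: [0.6461, 0.0615, 0.274]
eef_rot: [[0.871, 0.492, -0.004], [0.492, -0.871, -0.0], [-0.003, -0.002, -1.0]]
force: [1.1, 0.6, -0.8]
finger_gap: 1.002
grip_force: 0.0
```

>>> step_arm --deltas '[0,0,0,0,0,0,0,0,0,0,0,0,0,0,0,0,0,0,0,0,0,0,0,0,0,0,0,0,0,0,0,0,0,0,0,0,0,0,0,0,0,0,0,0,0,0,0,0,0,0,0,0,0,0,0,0,0,0,0,0]' --claw 255 --newtons 40

```text
clock: 4.32
tool_pos: [0.6462, 0.0647, 0.2782]
eef_rot: [[0.87, 0.493, -0.0], [0.493, -0.87, 0.003], [0.001, -0.003, -1.0]]
force: [-9.0, 11.0, 8.9]
finger_gap: 0.663
grip_force: 43.0
```

>>> step_arm --deltas '[-0.1,0.2,0.2,0,0,0,0,0,0,0,0,0,0,0,0,0,0,-5,0,0,0,0,0,-5,0,0,0,0,0,-5,0,0,0,0,0,-5,0,0,0,0,0,-5,0,0,0,0,0,-5,0,0,0,0,0,-5,0,0,0,0,0,-5]'

```text
clock: 5.15
tool_pos: [0.646, 0.0653, 0.2785]
eef_rot: [[0.983, -0.186, -0.0], [-0.186, -0.983, 0.001], [-0.001, -0.001, -1.0]]
force: [-1.9, 6.2, -3.6]
finger_gap: 0.661
grip_force: 48.0
```

>>> step_arm --deltas '[0,0,0,0,0,-2,0,0,0,0,0,-1,0,0,0,0,0,0,0,0,0,0,0,0,0,0,0,0,0,0,0,0,0,0,0,0,0,0,0,0,0,0,0,0,0,0,0,0,0,0,0,0,0,0,0,0,0,0,0,0]'

```text
clock: 5.98
tool_pos: [0.646, 0.0653, 0.2785]
eef_rot: [[0.972, -0.233, -0.0], [-0.233, -0.972, 0.001], [-0.001, -0.001, -1.0]]
force: [-1.2, 5.0, -3.9]
finger_gap: 0.66
grip_force: 48.1
```

```bash
python3 - <<'E'
from h import *
o=robot.get_obs();print(o["tool_pos"],np.degrees(np.arctan2(o["eef_rot"][1,1],o["eef_rot"][0,1])),o["force"],o["moment"])
c=cal("wrist");im=robot.get_image("wrist");cv2.imwrite("pics/w2.png",im[:,:,::-1]);np.savez("w2.npz",K=c[0],r=c[1],t=c[2])
E
```

```text
[0.64600607 0.0653253  0.2784846 ] -103.46900078691233 [-1.17292733  5.04543166 -3.92625297] [ 0.95144336  0.18684101 -0.08654367]
```

View pics/w2.png

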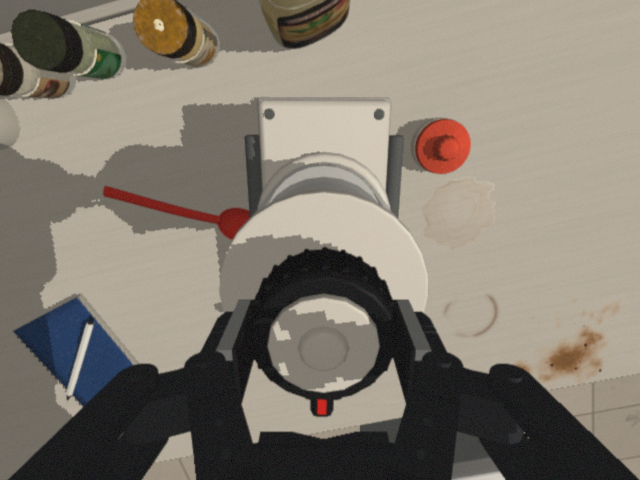

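The lever (322,407) lies in line with the dispenser's axis in the image, so the ring looks locked. I'll release, rise and check.

>>> step_arm --deltas '[0,0,0,0,0,0,0,0,0,0,0,0,0,0,0,0,0,0,0,0,0,0,0,0,0,0,0,0,0,0,0,0,0,0,0,0,0,0,0,0,0,0,0,0,0,0,0,0,0,0,0,0,0,0,0,0,0,0,0,0]' --claw 0

```text
clock: 6.87
tool_pos: [0.6462, 0.0646, 0.2783]
eef_rot: [[0.973, -0.233, 0.0], [-0.233, -0.973, -0.0], [0.0, 0.0, -1.0]]
force: [0.8, 0.1, -0.2]
finger_gap: 0.998
grip_force: 0.0
```

>>> step_arm --deltas '[0,0,0.6,0,0,0,0,0,1.5,0,0,0,0,0,1.5,0,0,0,0,0,1.5,0,0,0,0,0,1.5,0,0,0,0,0,1.5,0,0,0,0,0,1.5,0,0,0,0,0,1.5,0,0,0,0,0,1.0,0,0,0,0,0,0,0,0,0]'

```text
clock: 7.7
tool_pos: [0.6465, 0.0646, 0.4019]
eef_rot: [[0.973, -0.233, 0.004], [-0.233, -0.973, -0.0], [0.004, -0.001, -1.0]]
force: [0.2, 0.7, 1.0]
finger_gap: 1.0
grip_force: 0.0
```

>>> step_arm --deltas '[-2,0.5,0,0,0,0,-2,0.5,0,0,0,0,-2,0.5,0,0,0,0,-2,0.5,0,0,0,0,-2,0.5,0,0,0,0,-2,0.5,0,0,0,0,-2,0.5,0,0,0,0,-1,0.2,0,0,0,0,0,0,0,0,0,0,0,0,0,0,0,0]'

```text
clock: 8.53
tool_pos: [0.4965, 0.1016, 0.3994]
eef_rot: [[0.973, -0.233, 0.0], [-0.233, -0.973, -0.0], [0.0, 0.0, -1.0]]
force: [-0.2, 0.1, 0.5]
finger_gap: 0.999
grip_force: 0.0
```

```bash
python3 - <<'E'
from h import *
o=robot.get_obs();print(o["tool_pos"],np.degrees(np.arctan2(o["eef_rot"][1,1],o["eef_rot"][0,1])),o["clock"])
c=cal("wrist");im=robot.get_image("wrist");np.savez("w3.npz",K=c[0],r=c[1],t=c[2])
cv2.imwrite("pics/w3.png",im[:,:,::-1])
print(*blobs(red(im))[0],sep="\n")
E
```

```text
[0.4965021  0.10155184 0.39937698] -103.44630936696915 8.5333
(1166, [425.9, 14.6], [404, 0, 45, 34])
(251, [323.0, 57.4], [320, 40, 7, 36])
(830, [180.5, 69.0], [133, 53, 102, 33])
(801, [250.2, 89.5], [232, 74, 38, 31])
(88, [323.5, 113.5], [302, 113, 44, 2])
(167, [356.0, 149.5], [343, 145, 23, 11])
```

View pics/w3.png

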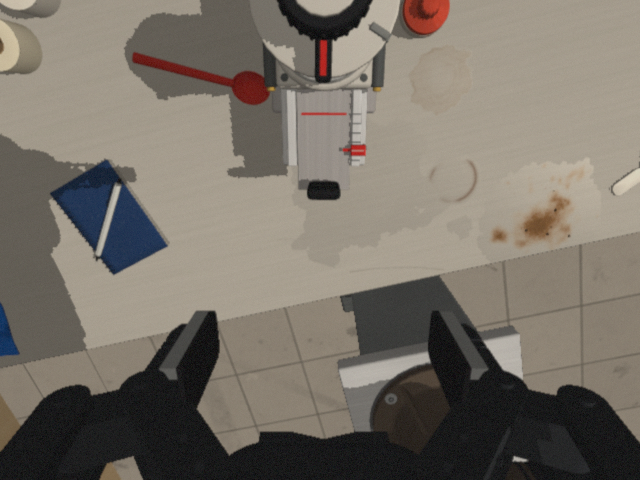

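The wrist view shows the lever (323,57) square over the mark, pointing to the front. The slide line is at row 113.5, the clip tip at about (343,150) and the grip at (323,190).

```bash
python3 - <<'E'
from h import *
d=np.load("w3.npz");c=(d["K"],d["r"],d["t"]);im=cv2.imread("pics/w3.png")[:,:,::-1]
ex=np.array([.9728,-.2325,0]);ey=np.array([.2325,.9728,0]);O=np.array([.647,.0655,0])
fr=lambda P:np.round([(P-O)@ex,(P-O)@ey],4)
for n,p,z in[("line",(323.5,113.5),.11),("lineL",(302,113.5),.11),("lineR",(345,113.5),.11),("tip",(343.5,149.8),.117),("lever in",(323,40),.285),("lever out",(323.2,75),.285)]:
    P=onz(c,p,z);print(n,np.round(P,4),fr(P))
y,x=np.nonzero(red(im)[140:160,335:370]);
for u in range(343,367,2): print(u,(y[x+335==u]+140).tolist(),end=" ")
m=im.max(2)<60;k=np.zeros_like(m);k[175:206,300:350]=m[175:206,300:350];b=blobs(k)[0];print(b)
x0,y0,w,h=max(b)[2]
for p in((x0,y0+3),(x0+w-1,y0+3),(x0+w/2,y0)):
  P=onz(c,p,.159);print("griptop",P,fr(P))
E
```

```text
line [0.5748 0.0819 0.11  ] [-0.074  -0.0009]
lineL [0.5803 0.105  0.11  ] [-0.074   0.0229]
lineR [0.5693 0.0587 0.11  ] [-0.074  -0.0246]
tip [0.5321 0.069  0.117 ] [-0.1126 -0.0233]
lever in [0.6185 0.0717 0.285 ] [-0.0292 -0.0006]
lever out [0.599  0.0762 0.285 ] [-0.0491 -0.0007]
343 [148, 149, 150] 345 [148, 149, 150, 151] 347 [148, 149, 150, 151] 349 [148, 149, 150] 351 [145, 146, 147, 148, 149, 150, 151, 152, 153, 154] 353 [145, 146, 147, 148, 149, 151, 152, 153, 154] 355 [145, 146, 147, 148, 149, 151, 152, 153, 154] 357 [145, 146, 147, 148, 149, 151, 152, 153, 154] 359 [145, 146, 147, 148, 149, 151, 152, 153, 154, 155] 361 [145, 146, 147, 148, 149, 151, 152, 153, 154] 363 [145, 146, 147, 148, 149, 151, 152, 153, 154] 365 [146, 147, 148, 149, 150, 151, 152, 153, 154] [(539, [323.0, 189.9], [307, 181, 33, 19])]
griptop [0.51147359 0.11459992 0.159     ] [-0.1433  0.0163]
griptop [0.5037523  0.08218452 0.159     ] [-0.1432 -0.0171]
griptop [0.51054687 0.09715723 0.159     ] [-0.1401 -0.0009]
```

>>> step_arm --deltas '[0,0,0,0,0,6,0,0,0,0,0,6,0,0,0,0,0,6,0,0,0,0,0,6,0,0,0,0,0,6,0,0,0,0,0,6,0,0,0,0,0,6,0,0,0,0,0,6,0,0,0,0,0,6,0,0,0,0,0,6]' --claw 125

```text
clock: 9.42
tool_pos: [0.4973, 0.1012, 0.3987]
eef_rot: [[0.684, 0.729, -0.001], [0.729, -0.684, -0.0], [-0.001, -0.0, -1.0]]
force: [-0.4, 0.3, 0.2]
finger_gap: 0.51
grip_force: 0.0
```

>>> step_arm --deltas '[0,0,-2,0,0,6,0,0,-2,0,0,6,0,0,-2,0,0,6,0,0,-2,0,0,6,0,0,-2,0,0,6,0,0,-2,0,0,0,0,0,-2,0,0,0,0,0,-1,0,0,0,0,0,0,0,0,0,0,0,0,0,0,0]'

```text
clock: 10.25
tool_pos: [0.4968, 0.1014, 0.2493]
eef_rot: [[0.233, 0.972, -0.001], [0.972, -0.233, -0.0], [-0.0, -0.001, -1.0]]
force: [-0.0, -0.2, 0.6]
finger_gap: 0.51
grip_force: 0.0
```

>>> step_arm --deltas '[0,0,-1,0,0,0,0,0,-1.6,0,0,0,0,0,-1.6,0,0,0,0,0,-1.6,0,0,0,0,0,-1.6,0,0,0,0,0,-1.6,0,0,0,0,0,-1.6,0,0,0,0,0,-1.2,0,0,0,0,0,-0.8,0,0,0,0,0,0,0,0,0]'

```text
clock: 11.08
tool_pos: [0.496, 0.1015, 0.1223]
eef_rot: [[0.233, 0.973, -0.001], [0.973, -0.233, -0.0], [-0.0, -0.001, -1.0]]
force: [0.5, -0.2, 0.2]
finger_gap: 0.511
grip_force: 0.0
```

>>> step_arm --deltas '[0,0,0,0,0,0,0,0,0,0,0,0,0,0,0,0,0,0,0,0,0,0,0,0,0,0,0,0,0,0,0,0,0,0,0,0,0,0,0,0,0,0,0,0,0,0,0,0,0,0,0,0,0,0,0,0,0,0,0,0]' --claw 255 --newtons 60

```text
clock: 11.92
tool_pos: [0.4962, 0.1017, 0.1242]
eef_rot: [[0.233, 0.972, 0.001], [0.972, -0.233, 0.0], [0.0, 0.001, -1.0]]
force: [-1.4, 0.5, 6.6]
finger_gap: 0.154
grip_force: 59.2
```

>>> step_arm --deltas '[-0.44,0.105,0.1,0,0,0,-0.44,0.105,0,0,0,0,-0.44,0.105,0,0,0,0,-0.44,0.105,0,0,0,0,-0.44,0.105,0,0,0,0,-0.44,0.105,0,0,0,0,-0.44,0.105,0,0,0,0,-0.44,0.105,0,0,0,0,0,0,0,0,0,0,0,0,0,0,0,0]'

```text
clock: 12.75
tool_pos: [0.462, 0.11, 0.1244]
eef_rot: [[0.233, 0.972, 0.003], [0.972, -0.233, 0.0], [0.001, 0.003, -1.0]]
force: [7.9, -0.4, -12.4]
finger_gap: 0.156
grip_force: 59.6
```

```bash
cat > m.py <<'E'
from h import *
import sys
tag=sys.argv[1]
o=robot.get_obs();print(o["tool_pos"],o["force"],o["clock"],o["finger_gap"])
ims=[]
for n in("top","wrist","scene"):
    c=cal(n);im=robot.get_image(n);np.savez(f"{n}{tag}.npz",K=c[0],r=c[1],t=c[2]);cv2.imwrite(f"pics/{n}{tag}.png",im[:,:,::-1])
    print(n,*[b for b in blobs(red(im))[0]],sep="\n ")
    p=proj(c,[.547,.09,.11])[0].astype(int);print(p)
    if n!="wrist" or (0<p[0]<640 and 0<p[1]<480):
        x=np.clip(p[0]-32,0,576);y=np.clip(p[1]-48,0,384);ims.append(cv2.resize(im[y:y+96,x:x+64],(264,396),interpolation=cv2.INTER_CUBIC));print(n,"crop",x,y,"scale 4.125")
cv2.imwrite(f"pics/c{tag}.png",np.hstack(ims)[:,:,::-1])
E
python3 m.py 4
```

```text
[0.46195095 0.11003307 0.12437822] [  7.85125261  -0.43517403 -12.42527942] 12.75 0.1563100073974264
top
 (4, [356.0, 142.5], [355, 142, 3, 2])
 (401, [57.9, 167.0], [43, 150, 31, 35])
 (241, [244.0, 218.4], [218, 205, 56, 29])
 (509, [395.2, 217.0], [382, 205, 27, 26])
 (39, [327.8, 212.6], [325, 207, 6, 12])
 (211, [283.1, 235.3], [274, 227, 19, 17])
 (9, [310.4, 269.1], [308, 268, 6, 3])
[321 267]
top crop 289 219 scale 4.125
wrist
 (5138, [555.5, 76.8], [517, 0, 81, 130])
 (1172, [486.6, 334.6], [469, 249, 34, 140])
 (537, [591.9, 387.1], [578, 371, 28, 38])
[505 294]
wrist crop 473 246 scale 4.125
scene
 (689, [13.0, 296.9], [0, 274, 28, 47])
 (23, [336.5, 295.9], [327, 294, 20, 5])
 (671, [255.8, 321.0], [197, 312, 96, 17])
[339 292]
scene crop 307 244 scale 4.125
```

View pics/c4.png

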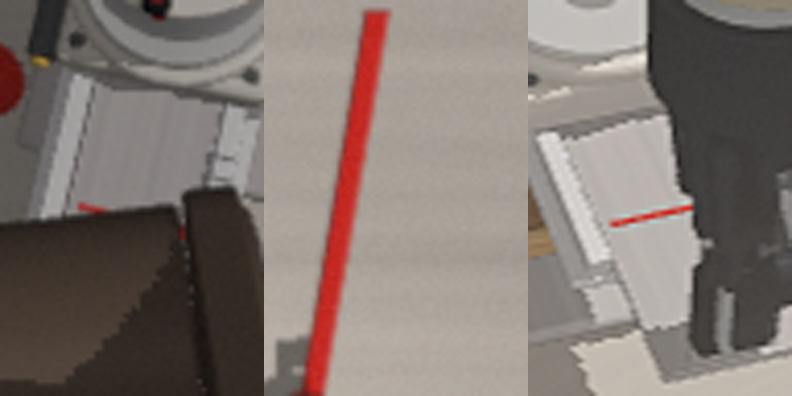

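The wrist crop shows the red line clearly, and the clip is its second red blob at about (592,387). The top and scene views are mostly hidden by the arm. I'll look closer at the clip.

```bash
python3 - <<'E'
from h import *
im=cv2.imread("pics/wrist4.png");cv2.imwrite("pics/wc4.png",cv2.resize(im[240:440,440:640],(600,600),interpolation=cv2.INTER_CUBIC))
d=np.load("wrist4.npz");c=(d["K"],d["r"],d["t"])
ex=np.array([.9728,-.2325,0]);ey=np.array([.2325,.9728,0]);O=np.array([.647,.0655,0])
fr=lambda P:np.round([(P-O)@ex,(P-O)@ey],4)
m=red(im[:,:,::-1]);
L=np.argwhere(m[240:400,460:510])[:,::-1]+[460,240]
for v in(252,290,330,370,386):
    u=L[L[:,1]==v][:,0].mean();print(v,u,fr(onz(c,(u,v),.11)))
for v in range(368,412,3):
    u=np.nonzero(m[v,560:640])[0]+560
    if len(u):print(v,u.min(),u.max(),fr(onz(c,(u.mean(),v),.117)),fr(onz(c,(u.mean(),v),.121)))
E
```

```text
252 499.5 [-0.1093  0.0221]
290 493.0 [-0.1094  0.0029]
330 486.0 [-0.1096 -0.019 ]
370 481.1363636363636 [-0.1087 -0.0427]
386 488.5 [-0.1035 -0.0527]
371 602 604 [-0.0524 -0.0378] [-0.0561 -0.0346]
374 585 604 [-0.0561 -0.0396] [-0.0597 -0.0363]
377 589 603 [-0.055  -0.0414] [-0.0586 -0.0381]
380 583 603 [-0.0554 -0.0432] [-0.059  -0.0398]
383 584 603 [-0.0553 -0.045 ] [-0.059  -0.0416]
386 579 604 [-0.0552 -0.0468] [-0.0588 -0.0434]
389 578 605 [-0.0553 -0.0487] [-0.0589 -0.0452]
392 579 598 [-0.0566 -0.0505] [-0.0601 -0.0469]
395 580 595 [-0.0566 -0.0524] [-0.0602 -0.0488]
398 582 591 [-0.0567 -0.0543] [-0.0603 -0.0506]
401 585 591 [-0.0555 -0.0562] [-0.0591 -0.0524]
404 588 591 [-0.0543 -0.0581] [-0.0579 -0.0543]
407 591 592 [-0.0528 -0.06  ] [-0.0565 -0.0562]
```

View pics/wc4.png

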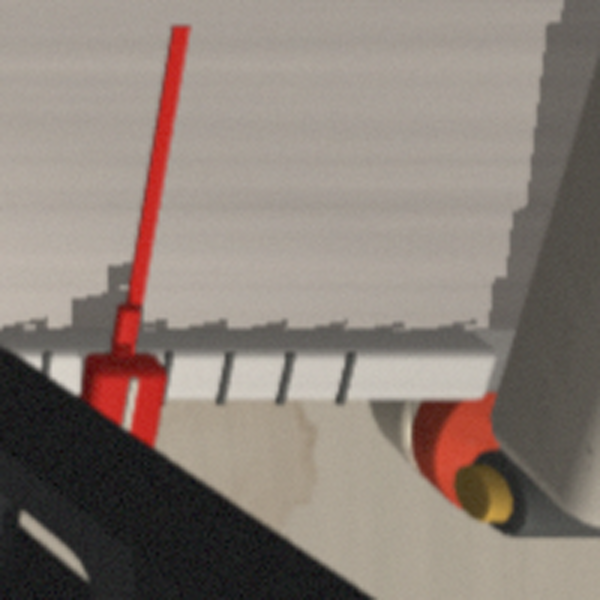

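The crop shows the pointer tip at about (129,306) in crop pixels, i.e. full (483,342), with the line ending right beside it. Next I'll compute the remaining gap.

```bash
python3 - <<'E'
from h import *
d=np.load("wrist4.npz");c=(d["K"],d["r"],d["t"])
ex=np.array([.9728,-.2325,0]);ey=np.array([.2325,.9728,0]);O=np.array([.647,.0655,0])
fr=lambda P:np.round([(P-O)@ex,(P-O)@ey],4)
f=lambda u,v:(440+(u+.5)/3-.5,240+(v+.5)/3-.5)
for p in((129,306),(126,325),(124,350)):print(fr(onz(c,f(*p),.117)),fr(onz(c,f(*p),.119)))
im=cv2.imread("pics/wrist4.png")[:,:,::-1]
for v in range(330,362,2):
    u=np.nonzero(red(im)[v,460:510])[0]+460;print(v,u.min(),u.max(),fr(onz(c,(u.mean(),v),.11)),fr(onz(c,(u.mean(),v),.117)))
o=robot.get_obs();print(fr(o["tool_pos"]))
E
```

```text
[-0.1139 -0.0208] [-0.1149 -0.0194]
[-0.1139 -0.0243] [-0.1149 -0.0229]
[-0.1135 -0.0291] [-0.1145 -0.0276]
330 484 488 [-0.1096 -0.019 ] [-0.1132 -0.0144]
332 483 488 [-0.1097 -0.0201] [-0.1133 -0.0155]
334 483 488 [-0.1095 -0.0212] [-0.1131 -0.0166]
336 483 487 [-0.1096 -0.0224] [-0.1132 -0.0177]
338 483 487 [-0.1094 -0.0235] [-0.1131 -0.0188]
340 482 487 [-0.1095 -0.0247] [-0.1131 -0.0199]
342 480 486 [-0.1101 -0.0259] [-0.1137 -0.021 ]
344 479 486 [-0.1102 -0.027 ] [-0.1138 -0.0221]
346 479 486 [-0.11   -0.0282] [-0.1136 -0.0232]
348 478 486 [-0.1101 -0.0294] [-0.1137 -0.0243]
350 478 485 [-0.1102 -0.0306] [-0.1138 -0.0255]
352 478 485 [-0.11   -0.0317] [-0.1136 -0.0266]
354 477 484 [-0.1104 -0.0329] [-0.1139 -0.0277]
356 477 484 [-0.1102 -0.0341] [-0.1138 -0.0289]
358 470 489 [-0.1103 -0.0353] [-0.1139 -0.03  ]
360 469 491 [-0.1101 -0.0365] [-0.1137 -0.0312]
[-0.1902  0.0003]
```

>>> step_arm --deltas '[-0.1,0.02,0,0,0,0,-0.1,0.02,0,0,0,0,-0.1,0.03,0,0,0,0,-0.1,0.02,0,0,0,0,0,0,0,0,0,0,0,0,0,0,0,0,0,0,0,0,0,0,0,0,0,0,0,0,0,0,0,0,0,0,0,0,0,0,0,0]'

```text
clock: 13.73
tool_pos: [0.4583, 0.1109, 0.1244]
eef_rot: [[0.233, 0.972, 0.003], [0.972, -0.233, 0.0], [0.001, 0.003, -1.0]]
force: [8.7, -0.0, -12.7]
finger_gap: 0.152
grip_force: 59.7
```

```bash
cat > m2.py <<'E'
from h import *
import sys
o=robot.get_obs();c=cal("wrist");im=robot.get_image("wrist");cv2.imwrite(f"pics/wrist{sys.argv[1]}.png",im[:,:,::-1])
ex=np.array([.9728,-.2325,0]);ey=np.array([.2325,.9728,0]);O=np.array([.647,.0655,0])
fr=lambda P:np.round([(P-O)@ex,(P-O)@ey],4)
print(o["tool_pos"],fr(o["tool_pos"]),o["force"],o["clock"])
for v in range(250,364,6):
    u=np.nonzero(red(im)[v,440:530])[0]+440
    if len(u):print(v,u.min(),u.max(),fr(onz(c,(u.mean(),v),.11)),fr(onz(c,(u.mean(),v),.117)))
cv2.imwrite(f"pics/wc{sys.argv[1]}.png",cv2.resize(im[240:440,440:640,::-1],(600,600),interpolation=cv2.INTER_CUBIC))
E
python3 m2.py 5
```

```text
[0.45825847 0.11090761 0.12437967] [-0.1942  0.0003] [ 8.67084861e+00 -1.13391088e-02 -1.27493757e+01] 13.7333
250 497 502 [-0.1133  0.0231] [-0.1169  0.0258]
256 496 501 [-0.1133  0.0201] [-0.1169  0.023 ]
262 495 500 [-0.1133  0.0172] [-0.1169  0.0201]
268 494 499 [-0.1133  0.0142] [-0.117   0.0173]
274 493 498 [-0.1133  0.0111] [-0.117   0.0144]
280 492 497 [-0.1134  0.0081] [-0.117   0.0114]
286 491 496 [-0.1134  0.005 ] [-0.117   0.0085]
292 490 495 [-0.1134  0.0018] [-0.117   0.0055]
298 489 494 [-0.1134 -0.0014] [-0.117   0.0024]
304 488 493 [-0.1134 -0.0046] [-0.117  -0.0007]
310 487 492 [-0.1134 -0.0078] [-0.117  -0.0038]
316 486 491 [-0.1134 -0.0111] [-0.117  -0.0069]
322 485 490 [-0.1134 -0.0145] [-0.117  -0.0101]
328 484 489 [-0.1134 -0.0178] [-0.117  -0.0133]
334 484 488 [-0.1131 -0.0213] [-0.1168 -0.0166]
340 482 487 [-0.1134 -0.0247] [-0.117  -0.0199]
346 487 494 [-0.1099 -0.0282] [-0.1137 -0.0232]
352 486 493 [-0.1099 -0.0318] [-0.1136 -0.0266]
358 478 497 [-0.1101 -0.0354] [-0.1139 -0.0301]
```

View pics/wc5.png

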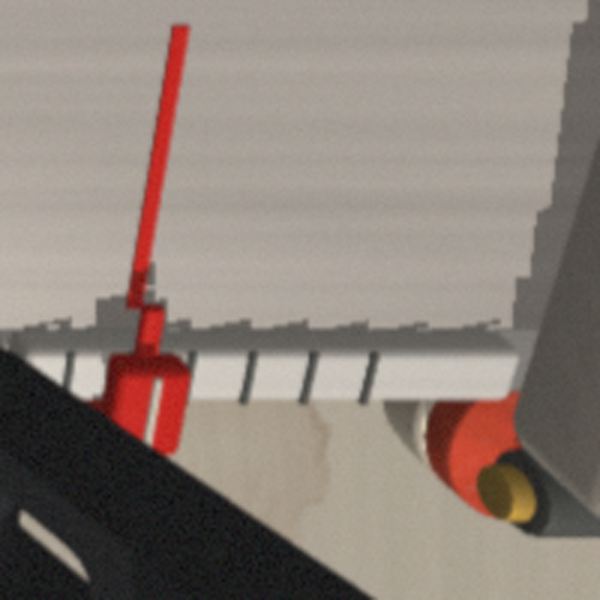

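The line is at x' = -113.4 mm and the clip tip at -113.7 mm, so they agree within 0.5 mm. In the crop the pointer tip meets the line's end, and the slide is held firmly (60 N).

```bash
python3 -c "
from workcell import robot
print(robot.sign_off())"
```

```text
the job is handed in; nothing more can be done
None
```

I locked the lid ring with its lever at the red mark, then pulled the slide out about 39 mm to the red clip; I handed the job in with the gripper still holding it there, the line within about 0.5 mm of the clip tip by camera measurement.

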